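Weigh the sample pot and set the scale's rider

ROBOT

A 6-joint arm with a two-finger parallel gripper is mounted at the origin on the work surface; the furniture and walls round the work are solid. World frame = base frame: x ahead of the robot, y to its left, z up, the work surface at z = 0. Lengths are in m, angles in rad, forces in N, time in s.
With the tool pointing down it reaches from about 0.275 to 0.875 m from the base axis. Payload 12.5 kg.
Tool frame: the origin (TCP) lies at the centre of the arm's flange, where the gripper is bolted on; the fingertips stand 173 mm ahead of it and the grasp point (between the pads) lies 155 mm ahead of it; z points along the fingers, y is the line along which they close (so a half turn about z gives the same grasp; the last joint's range is limited). The gripper opens to 85 mm and grips with 20 to 120 N. Pads are 22 mm wide; open, the fingers measure 114 mm over their backs; the gripper's body (76 mm by 85 mm) begins 54 mm behind the grasp point. The pads swing forward as they close: fully open they stand 13 mm farther back than shut.
Start: joints at [-1.359, 0.351, 1.652, -0, 1.139, -0.085], TCP at [0.161, -0.526, 0.405] pointing down, gripper open.
Joint ranges: [-2.75, 2.75], [-0.79, 2.1], [0.01, 2.65], [-1.57, 4.71], [0.07, 3.14], [-2.87, 2.87]. Speed limits (rad/s): [2.22, 2.22, 2.79, 3.14, 3.14, 3.14].

INTERFACE

Orientations are given as a rotation vector (axis times angle).
In Python, from bench import env gives the robot as it stands. The module is installed in compiled form; this text tells all that it offers.
- The arm moves only by the tool servo_tool, never from a script. Its argument "series" is a list of rows, each an object with "rotation": the turn, a rotation vector about the tool's x, y, z scaled (see below), a list of three; "slide": the shift along the tool's x, y, z scaled (see below), a list of three; "jaw": the opening, from 0 (shut) to 1 (fully open). In form: [{"rotation": [rx, ry, rz], "slide": [tx, ty, tz], "jaw": jaw}, ...]. A call has 1 to 10 rows; each row is the pose to reach, as a shift and turn from the pose commanded when the call began, along the tool's axes at that moment, turning the shorter way round; what a row does not reach only later rows make up. The controller multiplies each number of a shift by 20 cm and each number of a turn by 180 degrees. A row lasts 1/8 s, in which the tool goes at most 62.5 mm and 10.7 degrees, less where a joint would pass 70% of its speed; a pose out of reach is approached as far as the arm can. A call with a number of a shift or a turn outside -1 to 1 is refused whole. A call with a gripper value outside its range is refused whole. The fingers move at their own pace and stop on an object; "squeeze" is the grip in N (left out, the last holds). Time passes only in rows, so rows that repeat a pose let the fingers close. It gives the time, the measured TCP pose, the force, the opening and the grip force at its end, in the units of the state.
- env.read_state(): the state, without advancing time (a new reading comes with each control period).
- env.capture(name): name is "scene" or "top" or "wrist"; returns the picture (400x640x3 uint8, red, green, blue); there is no depth.
- env.camera_info(name): a dict with "fx", "fy", "cx", "cy" (pixels), "R" (3x3) and "t" (3): a world point X has camera coordinates R X + t; the wrist camera has in their place "tool_from_camera" (4x4, takes a point from camera to tool coordinates, whose origin is the TCP and whose axes are the flange's). Camera axes: x right, y down, z forward; pixel columns grow to the right and rows downward; lengths in m; the calibration is good to about 2 mm. A picture is of the moment at which its call begins: read the wrist's pose just before it. camera_info takes no time and is no camera call.
- env.close_job(): hands the job in; it is judged then, once.
The state is a dict: "clock": time; "joint_pos": joint angles; "joint_velocities": joint speeds; "joint_efforts": joint torques, N m; "ee_pos": TCP position; "orientation": TCP orientation; "wrist_force": force on the tool from outside, world axes, zero at the start; "moment": the same for the moment, N m; "finger_gap": opening from 0.0 (shut) to 1.0 (fully open); "grip_force": force on a finger pad.
Only numpy, scipy, OpenCV 4.12 (cv2) and the standard library are available. Lean on these libraries where they do the work, as an engineer would, in place of code of your own. Each camera call takes 0.05 s, during which the arm holds its last target. There are 200 camera calls.

TASK

The filled pot in the wire carrier is the reference for this batch: hang it by its bail from the hook of the spring scale, lowering it gently until the spring carries it, so that the scale never runs down onto its bottom stop. Let it hang free until the pointer has stopped moving, then slide the red rider level with the pointer and leave it there with the pot still hanging, so the other pots can be filled to the same weight. Keep the pot upright and do not disturb the things standing about.

Things in the scene. Friction and masses are not known exactly. Their poses are not given: they have to be found in the camera images.
- pot_carrier: Square black pot (65 mm, 65 mm high) of soil fixed in a steel wire carrier, together 0.18 to 0.34 kg. A 5 mm wire bail arches over it in the body's y-z plane (74 mm wide at the rim, an inverted V at the apex); the hook goes through along body x, from either side. Free window below the apex: z 65 to 127 mm. Origin: centre of the pot's underside, z up.
- bail_apex (a point): Underside of the bail's apex, where the hook carries it; 127.5 mm above the pot's underside.
- carrier_grip (a point): Point to hold, on the axis of the upright round wooden grip (18 mm thick, z 136 to 175 mm) standing on the bail's apex: 160 mm above the pot's underside, 32.5 mm above bail_apex, 15 mm below the grip's top. Any finger direction will do.
- spring_scale: Fixed column spring scale. Grey foot 235 x 150 mm, top at 15 mm; upright tube 29 mm thick, 327 mm high. Origin on the bench under the tube's axis; the hook arm points along its -x (roughly to the robot), z up. On its -y side a white graduated plate, y -30 to -89 mm, top edge at 258 mm.
- hook_seat (a point): Top of the wire in the lowest point of the hook's valley, where the apex must rest; moves with the carriage; 120 mm before the tube's axis, 225 mm high unloaded. Hook: 6 mm wire arm along the scale's x, its top 14 mm above this point on the tube side; the upturned tip ends 22 mm further out and 24 mm above this point. Axes are the scale's. Nothing stands above the hook.
- pointer_tip (a point): Tip of the black pointer that moves with the hook carriage over the white plate; its axes are the scale's.
- scale_carriage (a joint): How far hook and pointer are pulled down, m: 0 unloaded, 0.085 at the bottom stop. Spring 50 N/m, so the pot pulls it down 35 to 67 mm; lightly damped: let go suddenly it drops past its resting place (up to twice as far) and bobs for some seconds.
- scale_rider (a joint): How far the red rider has been slid down, m: 0 at the top (level with the pointer's zero), 0.082 lowest. It stays where it is left (about 1.6 N of friction) and needs no unlocking.
- rider_index (a point): Tip of the thin red index of the rider, which points at the black pointer; it is to come level with (same height as) pointer_tip. 6 mm beside the pointer tip. Its axes are the scale's.
- rider_grip (a point): Point to hold, on the axis of the rider's upright round red finger grip (14 mm thick, head 17 mm thick, its top 17 mm above this point and its foot 27 mm below). It is 30 mm higher than rider_index, 55 mm before and 105 mm to the -y side of the tube's axis. Moves straight up and down only.
- feed_jar: Bystander: amber jar with black screw lid, 64 mm wide, 94 mm high; origin under its centre.
- empty_pot: Bystander: empty terracotta-coloured square pot, 65 mm; origin under its centre.
- lot_book: Bystander: small blue book lying flat, 148 x 105 x 13 mm; origin under its centre.
Not all that is in view belongs to the job. Several things have the shape of the pot_carrier; the one meant has the colours described above.

How it is judged:
By the outcome, as a careful person would: the job done as asked, in the order asked, and still so for the second after the job is handed in, with the robot touching nothing.
It also fails if it takes over 72 s, if anything falls off the work surface, if the arm or the gripper's body presses on something with over 40 N, if the wrist force passes 120 N, or if a joint passes its speed limit or range.

## Working session

There is one attempt and no reset: what is moved stays moved. The work goes in short steps, Python scripts to look and compute and a tool call to move; the robot and the scene stay as the last step left them, time stands still between calls to the robot, and variables do not carry over. Pictures are saved under pics/ and viewed, at most 10 in all, crops included, and the job is handed in when it is done.

Besides the shell and the picture viewer there is one more tool, called after "Call:" as name(argument=value, ...) on one line, values as JSON. servo_tool: Moves the arm, as the interface text tells. Shifts and turns lie within -1 to 1; 1 stands for 20 cm of shift or 180 degrees of turn. Its arguments: {"type":"object","properties":{"series":{"type":"array","items":{"type":"object","properties":{"rotation":{"type":"array","items":{"type":"number","minimum":-1,"maximum":1}},"slide":{"type":"array","items":{"type":"number","minimum":-1,"maximum":1}},"jaw":{"type":"number"}}}},"squeeze":{"type":"number"}},"required":["series"]}

```bash
mkdir -p pics; cat > h.py <<'E'
import numpy as np, cv2
from bench import env
from scipy.spatial.transform import Rotation as Ro
def ray(cam,u,v,s=None):
    i=env.camera_info(cam)
    d=np.array([(u-i['cx'])/i['fx'],(v-i['cy'])/i['fy'],1.])
    if cam=='wrist':
        s=s or env.read_state(); T=np.array(i['tool_from_camera']); W=Ro.from_rotvec(s['orientation']).as_matrix()
        return W@T[:3,3]+np.array(s['ee_pos']), W@T[:3,:3]@d
    R=np.array(i['R']);t=np.array(i['t']); return -R.T@t, R.T@d
def atz(cam,u,v,z,s=None):
    o,d=ray(cam,u,v,s); return o+d*(z-o[2])/d[2]
def tri(obs):
    A=np.zeros((3,3));b=np.zeros(3)
    for cam,u,v in obs:
        o,d=ray(cam,u,v); d=d/np.linalg.norm(d); P=np.eye(3)-np.outer(d,d);A+=P;b+=P@o
    x=np.linalg.solve(A,b); return x,[np.round(proj(c,x)-[u,v],1) for c,u,v in obs]
def proj(cam,X):
    i=env.camera_info(cam);c=np.array(i['R'])@X+np.array(i['t'])
    return np.array([i['fx']*c[0]/c[2]+i['cx'],i['fy']*c[1]/c[2]+i['cy']])
def save(cam,name,crop=None,k=1):
    im=env.capture(cam)[...,::-1]
    cv2.imwrite('pics/raw_'+name,im)
    if crop: x0,y0,x1,y1=crop; im=im[y0:y1,x0:x1]
    cv2.imwrite('pics/'+name,cv2.resize(im,None,fx=k,fy=k,interpolation=cv2.INTER_CUBIC)); 
E
python3 - <<'E'
from h import *
save('scene','s0.png',k=1.25); save('top','t0.png',k=1.25)
print(env.read_state())
for c in('scene','top','wrist'):
    i=env.camera_info(c);print(i)
E
```

```text
{'clock': 0.1, 'joint_pos': array([-1.35857508e+00,  3.51169537e-01,  1.65236799e+00, -2.95196163e-05,
        1.13911108e+00, -8.45889944e-02]), 'joint_velocities': array([-0.00104035, -0.00090262, -0.00148397,  0.0008501 ,  0.00096374,
       -0.00114277]), 'joint_efforts': array([ 1.47519335e-03, -5.06830716e+01, -2.91875446e+01, -8.84955716e-05,
        2.59191977e-03,  1.93192432e-05]), 'ee_pos': array([ 0.1608613 , -0.52582224,  0.40421618]), 'orientation': array([-3.10601736e+00, -4.64382587e-01,  1.47748687e-04]), 'wrist_force': array([-0.34134818, -0.09608585,  0.96243363]), 'moment': array([-0.03906619,  0.0361998 ,  0.00400564]), 'grip_force': 0.0, 'finger_gap': 0.998808479023183}
{'fx': 476.19375290306925, 'fy': 476.19375290306925, 'cx': 320.8699850479339, 'cy': 201.59169282032238, 'R': array([[-0.54663556, -0.83711304, -0.0207683 ],
       [-0.59146635,  0.40354705, -0.69808118],
       [ 0.59275385, -0.36931224, -0.71571736]]), 't': array([0.28216538, 0.45476716, 1.20926487])}
{'fx': 382.17394802713926, 'fy': 382.17394802713926, 'cx': 321.49029146251485, 'cy': 202.02999963776014, 'R': array([[-3.80175768e-02, -9.99277058e-01, -1.56594021e-04],
       [-9.79012357e-01,  3.72780029e-02, -2.00362558e-01],
       [ 2.00223546e-01, -7.46399148e-03, -9.79721808e-01]]), 't': array([-0.01452699,  0.56326442,  1.1745593 ])}
{'fx': 286.3511691908603, 'fy': 286.3511691908603, 'cx': 318.3707893768386, 'cy': 206.58295631000024, 'tool_from_camera': array([[-4.72080976e-04, -9.48886121e-01, -3.15618292e-01,
         8.12068198e-02],
       [ 9.99999785e-01, -5.91260804e-04,  2.81854056e-04,
         7.80335614e-04],
       [-4.54060127e-04, -3.15618091e-01,  9.48886197e-01,
         3.09339268e-02],
       [ 0.00000000e+00,  0.00000000e+00,  0.00000000e+00,
         1.00000000e+00]])}
```

View pics/s0.png

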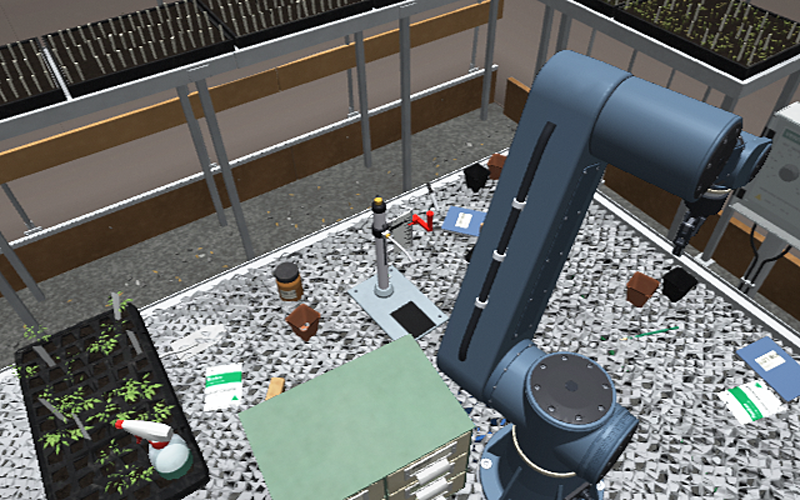

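View pics/t0.png

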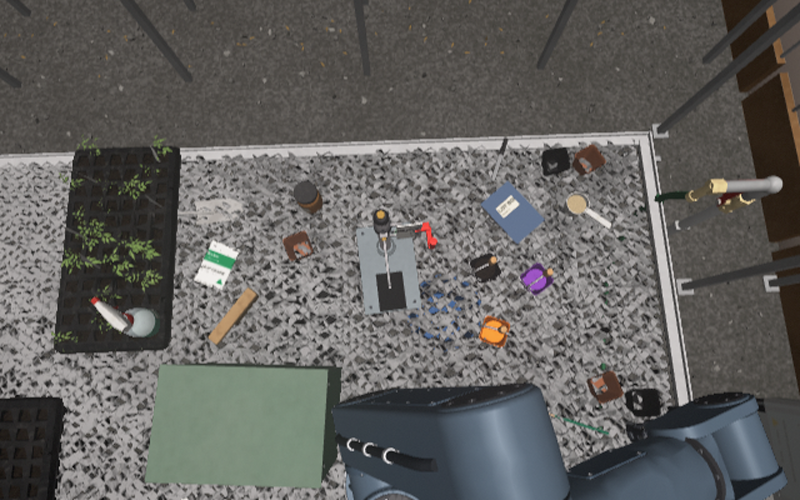

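Candidates in the top view (shown picture): black carrier at (485,267), purple carrier at (537,278), orange carrier at (493,331), and plain black pots at (555,160) and (643,402). The description fits the black one with a bail and grip at (485,267), so I'll check it in a crop.

```bash
python3 - <<'E'
from h import *
im=cv2.imread('pics/raw_t0.png')[155:275,275:435]
cv2.imwrite('pics/t1.png',cv2.resize(im,None,fx=5,fy=5,interpolation=cv2.INTER_CUBIC))
E
```

```text
(no output)
```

View pics/t1.png

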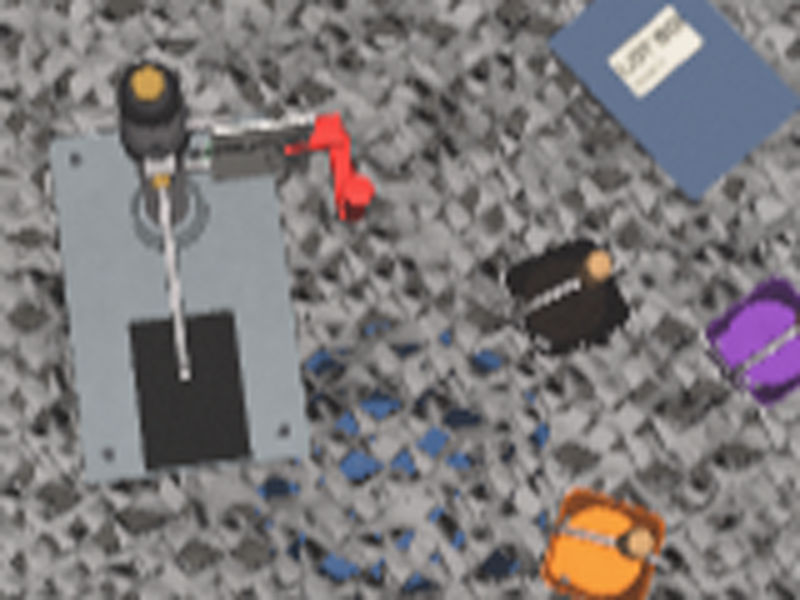

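```bash
python3 - <<'E'
from h import *
def c(x,y,z): return atz('top',275+x/5-.4,155+y/5-.4,z)
P=lambda n,v:print(n,np.round(v,4))
P('grip top',c(599,263,.175)); P('tube',c(148,84,.327)); P('tip',c(185,378,.249))
P('ridertop',c(358,187,.257+.017)) 
a,b,d=c(50,142,.015),c(85,480,.015),c(307,456,.015)
P('fl',a);P('nl',b);P('nr',d)
print('yaws',np.degrees([np.arctan2(*(a-b)[1::-1]),np.arctan2(*(b-d)[1::-1])-np.pi/2]))
b1,b2=c(527,305,.1),c(599,268,.127)
P('bail low',c(527,305,.065)); P('pot corners',[c(508,272,.065)[:2],c(590,240,.065)[:2],c(630,310,.065)[:2],c(548,352,.065)[:2]])
E
```

```text
grip top [ 0.5149 -0.2457  0.175 ]
tube [0.5883 0.007  0.327 ]
tip [ 0.4474 -0.0052  0.249 ]
ridertop [ 0.5426 -0.1009  0.274 ]
fl [0.641  0.0854 0.015 ]
nl [0.4136 0.0669 0.015 ]
nr [ 0.4236 -0.078   0.015 ]
yaws [4.65039816 3.96935601]
bail low [ 0.5096 -0.22    0.065 ]
pot corners [[ 0.5314 -0.2094]
 [ 0.5502 -0.2632]
 [ 0.5039 -0.2852]
 [ 0.479  -0.2312]]
```

Black carrier confirmed: black pot, wire bail and wooden grip, with the grip top at crop (599,263). The hook tip is at (185,378), the tube top at (148,84) and the red rider grip at (358,187). I'll bring the wrist camera over the pot and turn the tool so the camera stays clear of the column.

Call:
servo_tool(series=[{"slide": [1, -0.4, -0.1], "rotation": [0, 0, -0.5], "jaw": 0.6}, {"slide": [1, -0.4, -0.1], "rotation": [0, 0, -0.5], "jaw": 0.6}, {"slide": [1, -0.4, -0.1], "rotation": [0, 0, -0.5], "jaw": 0.6}, {"slide": [1, -0.4, -0.1], "rotation": [0, 0, -0.5], "jaw": 0.6}, {"slide": [1, -0.4, -0.1], "rotation": [0, 0, -0.5], "jaw": 0.6}, {"slide": [1, -0.4, -0.1], "rotation": [0, 0, -0.5], "jaw": 0.6}, {"slide": [1, -0.4, -0.1], "rotation": [0, 0, -0.5], "jaw": 0.6}, {"slide": [1, -0.4, -0.1], "rotation": [0, 0, -0.5], "jaw": 0.6}, {"slide": [1, -0.4, -0.1], "rotation": [0, 0, -0.5], "jaw": 0.6}])

```text
clock: 1.23
ee_pos: [0.3287, -0.3909, 0.4244]
orientation: [-1.863, -2.529, -0.0]
wrist_force: [0.5, -0.2, -1.2]
finger_gap: 0.598
grip_force: 0.0
```

```bash
cat >> h.py <<'E'
def todo(p,yaw,tilt=None):
    "slide/rotation numbers from the measured pose to TCP p, tool down with tool-x at yaw (deg)"
    s=env.read_state(); W=Ro.from_rotvec(s['orientation'])
    G=Ro.from_euler('z',yaw,degrees=True)*Ro.from_euler('x',180,degrees=True)
    if tilt is not None: G=G*tilt
    print('slide',np.round(W.inv().apply(np.array(p)-s['ee_pos'])/.2,4),'rot',np.round((W.inv()*G).as_rotvec()/np.pi,4),'t',s['clock'])
E
python3 - <<'E'
from h import *
s=env.read_state();print(s['ee_pos'],s['orientation'])
todo([.515,-.246,.42],197)
E
```

```text
[ 0.32869687 -0.39088154  0.42438172] [-1.86312867e+00 -2.52866895e+00 -3.88443501e-04]
slide [0.4159 1.1043 0.022 ] rot [ 1.000e-04 -2.000e-04 -4.987e-01] t 1.225
```

Call:
servo_tool(series=[{"slide": [0.42, 1, 0.02], "rotation": [0, 0, -0.5], "jaw": 0.6}, {"slide": [0.42, 1, 0.02], "rotation": [0, 0, -0.5], "jaw": 0.6}, {"slide": [0.42, 1, 0.02], "rotation": [0, 0, -0.5], "jaw": 0.6}, {"slide": [0.42, 1, 0.02], "rotation": [0, 0, -0.5], "jaw": 0.6}, {"slide": [0.42, 1, 0.02], "rotation": [0, 0, -0.5], "jaw": 0.6}, {"slide": [0.42, 1, 0.02], "rotation": [0, 0, -0.5], "jaw": 0.6}, {"slide": [0.42, 1, 0.02], "rotation": [0, 0, -0.5], "jaw": 0.6}, {"slide": [0.42, 1, 0.02], "rotation": [0, 0, -0.5], "jaw": 0.6}, {"slide": [0.42, 1, 0.02], "rotation": [0, 0, -0.5], "jaw": 0.6}, {"slide": [0.42, 1, 0.02], "rotation": [0, 0, -0.5], "jaw": 0.6}])

```text
clock: 2.48
ee_pos: [0.4954, -0.2521, 0.4204]
orientation: [0.464, -3.107, -0.001]
wrist_force: [0.7, 0.0, -0.5]
finger_gap: 0.603
grip_force: 0.0
```

```bash
python3 - <<'E'
from h import *
s=env.read_state();print(s['ee_pos'],s['orientation'],s['joint_pos'])
save('wrist','w1.png'); save('scene','s1.png')
w=cv2.imread('pics/raw_w1.png'); sc=cv2.imread('pics/raw_s1.png')
im=np.vstack([cv2.resize(w,(560,350)),cv2.resize(sc[140:220,270:410],(438,250),interpolation=3) if 0 else cv2.copyMakeBorder(cv2.resize(sc[140:222,270:430],(488,250),interpolation=3),0,0,0,72,0)])
cv2.imwrite('pics/m1.png',im)
E
```

```text
[ 0.49538027 -0.25207117  0.42040581] [ 4.63508244e-01 -3.10674248e+00 -6.69323353e-04] [-5.54459090e-01  3.45656006e-01  1.61817722e+00  2.75067802e-05
  1.17838893e+00 -2.42146970e+00]
```

View pics/m1.png

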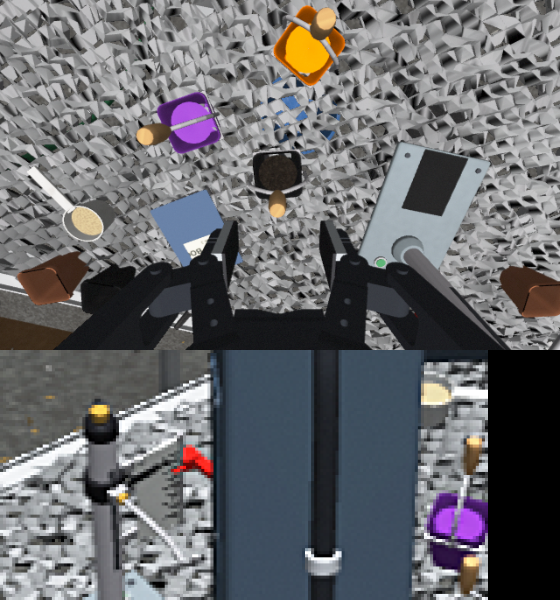

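Wrist view (shown at 0.875x): the black pot is at (277,172), with its grip running from (275,195) up to (277,212). The bail runs nearly along the image row, so the tool is already almost in line. I'll enlarge it for yaw.

```bash
python3 - <<'E'
from h import *
w=cv2.imread('pics/raw_w1.png')[165:255,275:360]; sc=cv2.imread('pics/raw_s1.png')[150:210,290:345]
cv2.imwrite('pics/m2.png',np.hstack([cv2.resize(w,(0,0),fx=5,fy=5,interpolation=3)[:450],cv2.resize(sc,(0,0),fx=6,fy=7.5,interpolation=3)[:450]]))
E
```

```text
(no output)
```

View pics/m2.png

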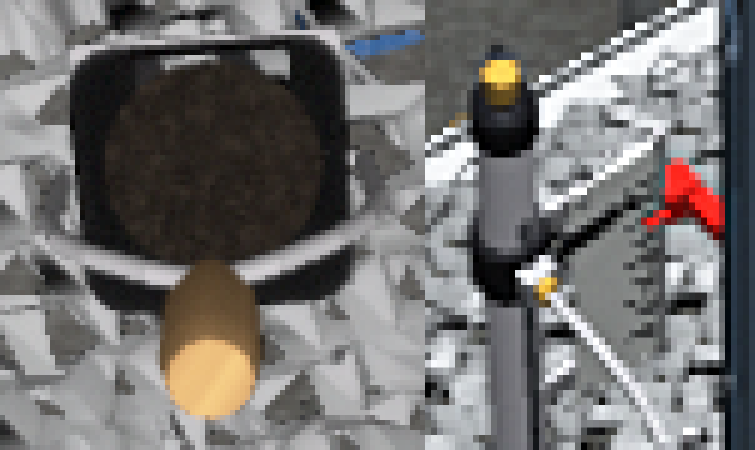

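```bash
python3 - <<'E'
from h import *
def c(x,y,z): return atz('wrist',275+x/5-.4,165+y/5-.4,z)
print('top',c(210,377,.175))
def yaw(a,b): d=b-a; return np.degrees(np.arctan2(d[1],d[0]))
a,b=c(48,240,.065),c(383,224,.065); print('bail',yaw(a,b),np.linalg.norm(b-a),(a+b)/2)
a,b=c(70,47,.065),c(345,38,.065); print('edge',yaw(a,b),np.linalg.norm(b-a))
a,b=c(105,312,.065),c(355,300,.065); print('edge2',yaw(a,b),np.linalg.norm(b-a))
E
```

```text
top [ 0.51444445 -0.2486964   0.175     ]
bail 109.77657585972925 0.0805297236012876 [ 0.52684827 -0.24435053  0.065     ]
edge 108.78113626470837 0.0632717384384539
edge2 109.84289464278017 0.06114291852994382
```

```bash
python3 - <<'E'
from h import *
todo([.5147,-.2475,.42],199.5); todo([.5147,-.2475,.316],199.5)
E
```

```text
slide [-0.099  -0.0062  0.0026] rot [ 0.0001 -0.0001 -0.0144] t 2.575
slide [-0.0991 -0.0063  0.5226] rot [ 0.0001 -0.0001 -0.0144] t 2.575
```

Call:
servo_tool(series=[{"slide": [-0.099, -0.006, 0], "rotation": [0, 0, -0.0144], "jaw": 0.6}, {"slide": [-0.099, -0.006, 0.1], "rotation": [0, 0, -0.0144], "jaw": 0.6}, {"slide": [-0.099, -0.006, 0.2], "rotation": [0, 0, -0.0144], "jaw": 0.6}, {"slide": [-0.099, -0.006, 0.3], "rotation": [0, 0, -0.0144], "jaw": 0.6}, {"slide": [-0.099, -0.006, 0.4], "rotation": [0, 0, -0.0144], "jaw": 0.6}, {"slide": [-0.099, -0.006, 0.522], "rotation": [0, 0, -0.0144], "jaw": 0.6}, {"slide": [-0.099, -0.006, 0.522], "rotation": [0, 0, -0.0144], "jaw": 0.6}, {"slide": [-0.099, -0.006, 0.522], "rotation": [0, 0, -0.0144], "jaw": 0.6}])

```text
clock: 3.58
ee_pos: [0.5149, -0.2476, 0.3172]
orientation: [-0.534, 3.095, -0.001]
wrist_force: [-0.9, -0.0, -0.2]
finger_gap: 0.603
grip_force: 0.0
```

Call:
servo_tool(series=[{"slide": [0, 0, 0], "rotation": [0, 0, 0], "jaw": 0}, {"slide": [0, 0, 0], "rotation": [0, 0, 0], "jaw": 0}, {"slide": [0, 0, 0], "rotation": [0, 0, 0], "jaw": 0}, {"slide": [0, 0, 0], "rotation": [0, 0, 0], "jaw": 0}, {"slide": [0, 0, 0], "rotation": [0, 0, 0], "jaw": 0}], squeeze=40)

```text
clock: 4.2
ee_pos: [0.5149, -0.2476, 0.3172]
orientation: [-0.534, 3.095, -0.001]
wrist_force: [-1.4, 0.8, 7.2]
finger_gap: 0.194
grip_force: 39.4
```

Call:
servo_tool(series=[{"slide": [0, 0, -0.1], "rotation": [0, 0, 0], "jaw": 0}, {"slide": [0, 0, -0.25], "rotation": [0, 0, 0], "jaw": 0}, {"slide": [0, 0, -0.4], "rotation": [0, 0, 0], "jaw": 0}, {"slide": [0, 0, -0.55], "rotation": [0, 0, 0], "jaw": 0}, {"slide": [0, 0, -0.655], "rotation": [0, 0, 0], "jaw": 0}, {"slide": [0, 0, -0.655], "rotation": [0, 0, 0], "jaw": 0}, {"slide": [0, 0, -0.655], "rotation": [0, 0, 0], "jaw": 0}])

```text
clock: 5.08
ee_pos: [0.5145, -0.2474, 0.4461]
orientation: [0.534, -3.094, -0.002]
wrist_force: [-0.1, -0.1, -2.4]
finger_gap: 0.191
grip_force: 39.5
```

```bash
python3 - <<'E'
from h import *
f=[]
for k in range(8): f.append(env.read_state()['wrist_force']); env.capture('top')
print(np.round(f,2),np.mean(f,0))
todo([.409,-.008,.448],184.5); todo([.409,-.008,.448],190)
E
```

```text
[[-0.12 -0.06 -2.45]
 [-0.04  0.17 -2.24]
 [ 0.17 -0.35 -2.45]
 [ 0.48 -0.24 -1.99]
 [-0.57 -0.14 -2.55]
 [-0.15 -0.05 -2.14]
 [-0.04 -0.07 -1.86]
 [-0.59  0.41 -1.18]] [-0.10737818 -0.0425146  -2.10780932]
slide [ 0.0963  1.3053 -0.0044] rot [ 0.0001 -0.0001  0.0839] t 5.475
slide [ 0.0963  1.3053 -0.0044] rot [ 0.0001 -0.0001  0.0533] t 5.475
```

Call:
servo_tool(series=[{"slide": [0.02, 0.15, 0], "rotation": [0, 0, 0.02], "jaw": 0}, {"slide": [0.03, 0.32, 0], "rotation": [0, 0, 0.04], "jaw": 0}, {"slide": [0.045, 0.5, 0], "rotation": [0, 0, 0.06], "jaw": 0}, {"slide": [0.06, 0.68, 0], "rotation": [0, 0, 0.08], "jaw": 0}, {"slide": [0.07, 0.85, 0], "rotation": [0, 0, 0.084], "jaw": 0}, {"slide": [0.075, 0.95, 0], "rotation": [0, 0, 0.084], "jaw": 0}, {"slide": [0.078, 1, 0], "rotation": [0, 0, 0.084], "jaw": 0}, {"slide": [0.078, 1, 0], "rotation": [0, 0, 0.084], "jaw": 0}])

```text
clock: 6.48
ee_pos: [0.4331, -0.0643, 0.4474]
orientation: [-0.124, 3.139, -0.0]
wrist_force: [0.5, 0.2, -1.4]
finger_gap: 0.191
grip_force: 39.5
```

```bash
python3 - <<'E'
from h import *
todo([.409,-.008,.448],184.5)
E
```

```text
slide [ 0.0979  0.29   -0.0033] rot [-0.0001  0.0001  0.0001] t 6.475
```

Call:
servo_tool(series=[{"slide": [0.098, 0.05, -0.003], "rotation": [0, 0, 0], "jaw": 0}, {"slide": [0.098, 0.15, -0.003], "rotation": [0, 0, 0], "jaw": 0}, {"slide": [0.098, 0.25, -0.003], "rotation": [0, 0, 0], "jaw": 0}, {"slide": [0.098, 0.29, -0.003], "rotation": [0, 0, 0], "jaw": 0}, {"slide": [0.098, 0.29, -0.003], "rotation": [0, 0, 0], "jaw": 0}, {"slide": [0.098, 0.29, -0.003], "rotation": [0, 0, 0], "jaw": 0}])

```text
clock: 7.22
ee_pos: [0.4091, -0.0086, 0.4479]
orientation: [0.122, -3.139, 0.0]
wrist_force: [-0.8, -1.3, -1.8]
finger_gap: 0.193
grip_force: 39.5
```

```bash
python3 - <<'E'
from h import *
s=env.read_state();print(s['ee_pos'])
save('wrist','w3.png'); save('scene','s3.png'); save('top','t3.png')
w=cv2.imread('pics/raw_w3.png'); sc=cv2.imread('pics/raw_s3.png')[130:230,270:400]; t=cv2.imread('pics/raw_t3.png')[150:250,260:390]
R=lambda a:cv2.resize(a,(390,300),interpolation=3)
cv2.imwrite('pics/m3.png',np.hstack([np.vstack([R(sc),R(t)]),cv2.resize(w[100:400,200:400],(400,600),interpolation=3)]))
todo([.469,-.003,.448],184.5)
E
```

```text
[ 0.40907487 -0.00856337  0.44785238]
slide [-0.3014  0.0037 -0.0006] rot [-0.     -0.     -0.0003] t 7.375
```

View pics/m3.png

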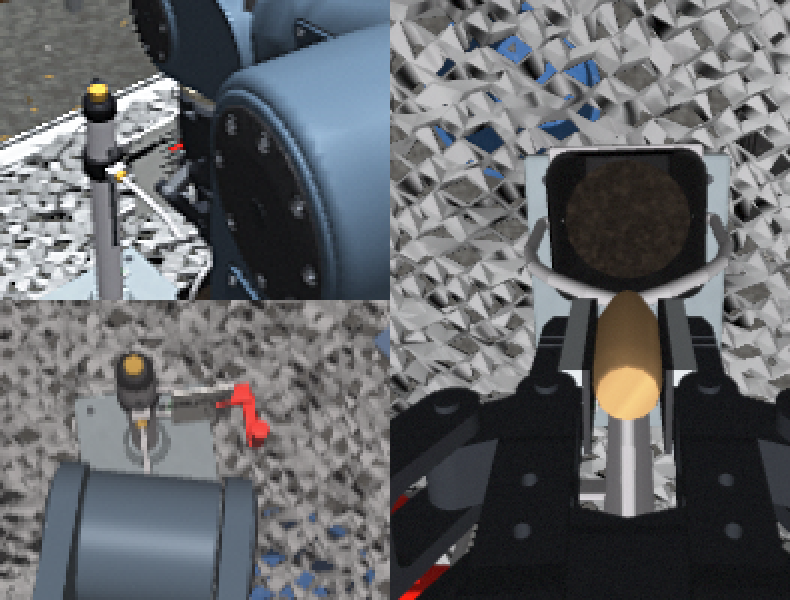

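The wrist view shows the white hook wire at column ~627, in line with the grip at 627, and the bail is square to the hook. I'll pass the bail over the hook tip.

Call:
servo_tool(series=[{"slide": [-0.05, 0.002, 0], "rotation": [0, 0, 0], "jaw": 0}, {"slide": [-0.1, 0.003, 0], "rotation": [0, 0, 0], "jaw": 0}, {"slide": [-0.15, 0.004, 0], "rotation": [0, 0, 0], "jaw": 0}, {"slide": [-0.2, 0.004, 0], "rotation": [0, 0, 0], "jaw": 0}, {"slide": [-0.25, 0.004, 0], "rotation": [0, 0, 0], "jaw": 0}, {"slide": [-0.3, 0.004, 0], "rotation": [0, 0, 0], "jaw": 0}, {"slide": [-0.3, 0.004, 0], "rotation": [0, 0, 0], "jaw": 0}, {"slide": [-0.3, 0.004, 0], "rotation": [0, 0, 0], "jaw": 0}])

```text
clock: 8.38
ee_pos: [0.4685, -0.0025, 0.4478]
orientation: [0.123, -3.139, -0.0]
wrist_force: [-0.4, 0.9, -2.2]
finger_gap: 0.19
grip_force: 39.5
```

```bash
python3 - <<'E'
from h import *
s=env.read_state();print(s['ee_pos'])
save('wrist','w4.png'); save('scene','s4.png'); save('top','t4.png')
w=cv2.imread('pics/raw_w4.png'); sc=cv2.imread('pics/raw_s4.png')[130:230,270:400]; t=cv2.imread('pics/raw_t4.png')[150:250,260:390]
R=lambda a:cv2.resize(a,(390,300),interpolation=3)
cv2.imwrite('pics/m4.png',np.hstack([np.vstack([R(sc),R(t)]),cv2.resize(w[120:320,250:383],(400,600),interpolation=3)]))
f=[]
for k in range(4): f.append(env.read_state()['wrist_force']); env.capture('top')
print(np.mean(f,0))
E
```

```text
[ 0.46846572 -0.00250884  0.44780774]
[ 0.10678525 -0.26832734 -1.45206761]
```

View pics/m4.png

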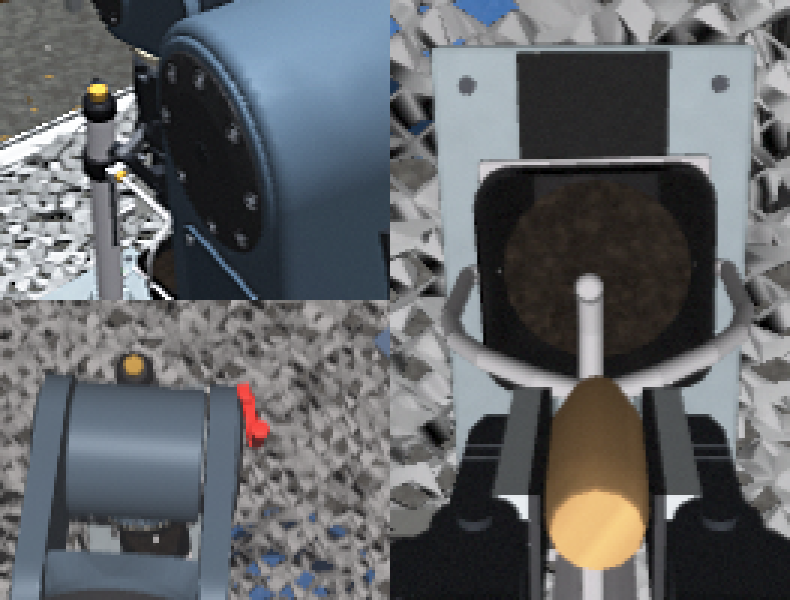

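Hook tip at (588,288) in the wrist crop has passed through the window, with the bail behind it. I'll check the x distance from tip to grip.

```bash
python3 - <<'E'
from h import *
s=env.read_state(); W=Ro.from_rotvec(s['orientation'])
for z in (.245,.249): print(W.inv().apply(atz('wrist',315.8,215.8,z)-s['ee_pos']))
E
```

```text
[ 0.01736349 -0.00248583  0.20295282]
[ 0.0188352  -0.00244475  0.19895271]
```

Call:
servo_tool(series=[{"slide": [-0.008, -0.009, 0.03], "rotation": [0, 0, 0], "jaw": 0}, {"slide": [-0.008, -0.009, 0.06], "rotation": [0, 0, 0], "jaw": 0}, {"slide": [-0.008, -0.009, 0.09], "rotation": [0, 0, 0], "jaw": 0}, {"slide": [-0.008, -0.009, 0.12], "rotation": [0, 0, 0], "jaw": 0}, {"slide": [-0.008, -0.009, 0.135], "rotation": [0, 0, 0], "jaw": 0}, {"slide": [-0.008, -0.009, 0.135], "rotation": [0, 0, 0], "jaw": 0}, {"slide": [-0.008, -0.009, 0.135], "rotation": [0, 0, 0], "jaw": 0}])

```text
clock: 9.6
ee_pos: [0.4704, -0.0042, 0.4211]
orientation: [-0.123, 3.139, -0.0]
wrist_force: [0.1, 0.3, -1.6]
finger_gap: 0.193
grip_force: 39.5
```

```bash
cat >> h.py <<'E'
def force(n=8):
    f=[]
    for k in range(n): f.append(env.read_state()['wrist_force']); env.capture('wrist')
    s=env.read_state(); print('t',s['clock'],'p',np.round(s['ee_pos'],4),'F',np.round(np.mean(f,0),2))
E
python3 -c "
from h import *
force()"
```

```text
t 10.0 p [ 0.4703 -0.0042  0.4209] F [-0.01  0.38 -2.06]
```

Call:
servo_tool(series=[{"slide": [0, 0, 0.03], "rotation": [0, 0, 0], "jaw": 0}, {"slide": [0, 0, 0.06], "rotation": [0, 0, 0], "jaw": 0}, {"slide": [0, 0, 0.09], "rotation": [0, 0, 0], "jaw": 0}, {"slide": [0, 0, 0.12], "rotation": [0, 0, 0], "jaw": 0}, {"slide": [0, 0, 0.14], "rotation": [0, 0, 0], "jaw": 0}, {"slide": [0, 0, 0.14], "rotation": [0, 0, 0], "jaw": 0}, {"slide": [0, 0, 0.14], "rotation": [0, 0, 0], "jaw": 0}, {"slide": [0, 0, 0.14], "rotation": [0, 0, 0], "jaw": 0}])

```text
clock: 11.0
ee_pos: [0.4703, -0.0042, 0.3931]
orientation: [-0.123, 3.139, -0.0]
wrist_force: [-0.0, 0.5, -0.5]
finger_gap: 0.191
grip_force: 39.7
```

```bash
python3 -c "
from h import *
force(12)"
```

```text
t 11.6 p [ 0.4704 -0.0042  0.3929] F [-0.35  0.45 -0.64]
```

Call:
servo_tool(series=[{"slide": [0, 0, 0.025], "rotation": [0, 0, 0], "jaw": 0}, {"slide": [0, 0, 0.05], "rotation": [0, 0, 0], "jaw": 0}, {"slide": [0, 0, 0.075], "rotation": [0, 0, 0], "jaw": 0}, {"slide": [0, 0, 0.085], "rotation": [0, 0, 0], "jaw": 0}, {"slide": [0, 0, 0.085], "rotation": [0, 0, 0], "jaw": 0}, {"slide": [0, 0, 0.085], "rotation": [0, 0, 0], "jaw": 0}])

```text
clock: 12.35
ee_pos: [0.4704, -0.0042, 0.376]
orientation: [-0.123, 3.139, -0.0]
wrist_force: [-0.1, 0.3, -0.2]
finger_gap: 0.195
grip_force: 39.7
```

```bash
python3 -c "
from h import *
force(25)"
```

```text
t 13.6 p [ 0.4703 -0.0042  0.3759] F [0.16 0.46 0.17]
```

The spring carries the pot now, with residual force about 0. Releasing.

Call:
servo_tool(series=[{"slide": [0, 0, 0], "rotation": [0, 0, 0], "jaw": 0.6}, {"slide": [0, 0, 0], "rotation": [0, 0, 0], "jaw": 0.6}, {"slide": [0, 0, 0], "rotation": [0, 0, 0], "jaw": 0.6}, {"slide": [0, 0, 0], "rotation": [0, 0, 0], "jaw": 0.6}, {"slide": [0, 0, -0.1], "rotation": [0, 0, 0], "jaw": 0.6}, {"slide": [0, 0, -0.3], "rotation": [0, 0, 0], "jaw": 0.6}, {"slide": [0, 0, -0.5], "rotation": [0, 0, 0], "jaw": 0.6}, {"slide": [0, 0, -0.6], "rotation": [0, 0, 0], "jaw": 0.6}, {"slide": [0, 0, -0.6], "rotation": [0, 0, 0], "jaw": 0.6}])

```text
clock: 14.72
ee_pos: [0.4703, -0.0042, 0.4969]
orientation: [-0.123, 3.137, -0.001]
wrist_force: [0.2, -0.6, -0.6]
finger_gap: 0.6
grip_force: 0.0
```

```bash
python3 - <<'E'
from h import *
print(tri([('scene',327.2,179.6),('top',332,184.6)]))
T=Ro.from_euler('y',-45,degrees=True)
todo([.38,-.085,.46],184.5,T); todo([.38,-.085,.389],184.5,T)
E
```

```text
(array([ 0.57785784, -0.0670191 ,  0.21735616]), [array([-0.3, -0.1]), array([0.3, 0.2])])
slide [ 0.4824 -0.3675  0.1834] rot [-2.000e-04 -2.492e-01 -1.000e-04] t 14.725
slide [ 0.4833 -0.3673  0.5384] rot [-2.000e-04 -2.492e-01 -1.000e-04] t 14.725
```

Call:
servo_tool(series=[{"slide": [0.15, -0.1, 0], "rotation": [0, -0.05, 0], "jaw": 0.6}, {"slide": [0.3, -0.25, 0.05], "rotation": [0, -0.1, 0], "jaw": 0.6}, {"slide": [0.408, -0.367, 0.1], "rotation": [0, -0.15, 0], "jaw": 0.6}, {"slide": [0.408, -0.367, 0.15], "rotation": [0, -0.2, 0], "jaw": 0.6}, {"slide": [0.408, -0.367, 0.3], "rotation": [0, -0.249, 0], "jaw": 0.6}, {"slide": [0.408, -0.367, 0.483], "rotation": [0, -0.249, 0], "jaw": 0.6}, {"slide": [0.408, -0.367, 0.483], "rotation": [0, -0.249, 0], "jaw": 0.6}, {"slide": [0.408, -0.367, 0.483], "rotation": [0, -0.249, 0], "jaw": 0.6}, {"slide": [0.408, -0.367, 0.483], "rotation": [0, -0.249, 0], "jaw": 0.6}])

```text
clock: 15.85
ee_pos: [0.3951, -0.0838, 0.4005]
orientation: [-0.093, 2.356, 0.037]
wrist_force: [0.0, -0.4, 0.3]
finger_gap: 0.597
grip_force: 0.0
```

```bash
python3 - <<'E'
from h import *
s=env.read_state();print(s['ee_pos'],s['orientation'],s['joint_pos'],s['clock'])
save('wrist','w5.png'); save('scene','s5.png')
w=cv2.imread('pics/raw_w5.png'); sc=cv2.imread('pics/raw_s5.png')[150:220,290:360]
cv2.imwrite('pics/m5.png',np.hstack([cv2.resize(w[120:320,240:420],(540,600),interpolation=3),cv2.copyMakeBorder(cv2.resize(sc,(250,250),interpolation=3),0,350,0,0,0)]))
todo([.395,-.085,.40],184.5)
E
```

```text
[ 0.39507079 -0.08379277  0.40054688] [-0.0927636   2.35637193  0.03722873] [-3.98576577e-01  1.52411563e-03  2.16883249e+00  9.51304291e-01
  4.08682070e-01 -2.83229917e+00] 15.85
slide [ 0.0009 -0.0063  0.0008] rot [-2.000e-04  2.494e-01  0.000e+00] t 15.95
```

View pics/m5.png

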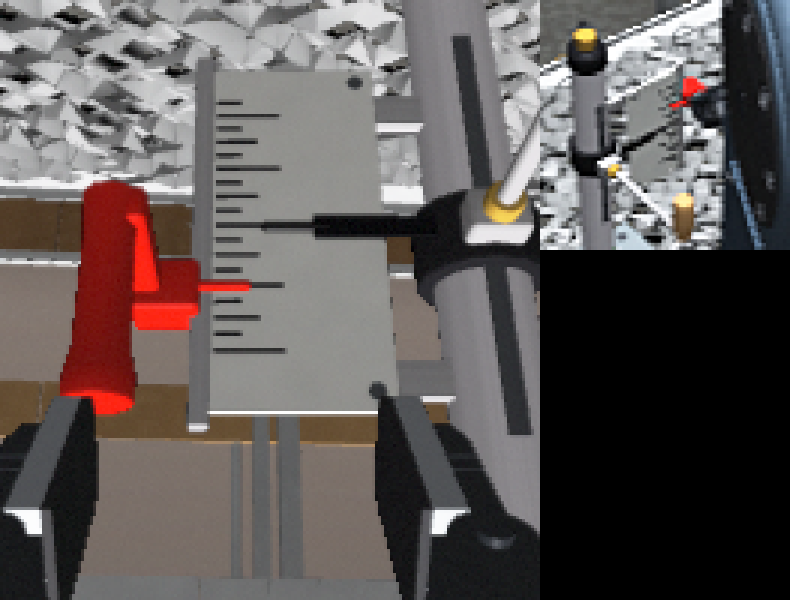

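```bash
cat >> h.py <<'E'
n=np.array([np.cos(np.radians(4.5)),np.sin(np.radians(4.5)),0])
ORG=np.array([.5883,.007,0])
def onplane(u,v,sx,s=None):
    o,d=ray('wrist',u,v,s); return o+d*((n@ORG+sx-n@o)/(n@d))
E
python3 - <<'E'
from h import *
r=lambda x,y:(240+x/3-.33,120+y/3-.33)
for sx in(-.005,-.015,-.025):
  for nm,p in dict(ptr=(262,226),idx=(249,286),platetop=(300,412)).items(): print(sx,nm,np.round(onplane(*r(*p),sx),4))
print('grip top',[onplane(*r(96,402),-.055)])
E
```

```text
-0.005 ptr [ 0.5887 -0.0616  0.1932]
-0.005 idx [ 0.589  -0.0657  0.2134]
-0.005 platetop [ 0.5879 -0.0519  0.2518]
-0.015 ptr [ 0.5787 -0.0627  0.1987]
-0.015 idx [ 0.579  -0.0666  0.2181]
-0.015 platetop [ 0.578  -0.0534  0.2548]
-0.025 ptr [ 0.5688 -0.0638  0.2043]
-0.025 idx [ 0.5691 -0.0676  0.2228]
-0.025 platetop [ 0.5681 -0.055   0.2578]
grip top [array([ 0.54183607, -0.10362197,  0.26463143])]
```

```bash
python3 - <<'E'
from h import *
o=[]
for k in range(40):
    g=env.capture('wrist').sum(2)[125:250,348:372].mean(1); w=np.clip(200-g,0,None); o.append(round(125+float((w*np.arange(125)).sum()/max(w.sum(),1)),1))
print(o,env.read_state()['clock'])
E
```

```text
[195.4, 195.8, 196.0, 196.0, 196.3, 196.6, 196.7, 196.8, 196.8, 196.8, 196.8, 196.8, 196.8, 196.8, 196.8, 196.8, 196.8, 196.8, 196.8, 196.8, 196.8, 196.8, 196.8, 196.8, 196.8, 196.8, 196.8, 196.8, 196.8, 196.8, 196.8, 196.8, 196.8, 196.8, 196.8, 196.8, 196.8, 196.8, 196.8, 196.8] 17.95
```

```bash
cat >> h.py <<'E'
def marks(im):
    "subpixel pointer tip and index tip (u,v) in a wrist picture"
    a=im.astype(float); red=(a[...,0]>150)&(a[...,1]<90)&(a[...,2]<90)
    return a,red
E
python3 - <<'E'
from h import *
im=env.capture('wrist'); cv2.imwrite('pics/raw_w6.png',im[...,::-1]); a,red=marks(im)
for u in range(318,347,2):
    g=a[185:206,u].sum(1); w=np.clip(g.max()*0+np.median(g)-40-g,0,None)
    print(u,round(185+float((w*np.arange(21)).sum()/max(w.sum(),1)),2),round(w.sum()), 'red',np.where(red[205:225,u])[0]+205)
T=Ro.from_euler('y',-45,degrees=True)
todo([.392,-.076,.40],170,T); todo([.4339,-.0835,.3576],170,T)
E
```

```text
318 193.76 1641 red [216 217 218]
320 192.46 1095 red [216 217 218]
322 191.38 887 red [217]
324 191.4 853 red []
326 196.5 517 red []
328 196.66 947 red []
330 196.7 1027 red []
332 196.7 1030 red []
334 196.71 1034 red []
336 196.72 1020 red []
338 196.72 1044 red []
340 196.56 981 red []
342 196.57 986 red []
344 196.55 1849 red []
346 196.76 2729 red []
slide [ 0.0051  0.0396 -0.0099] rot [ 0.0568 -0.001   0.057 ] t 18.0
slide [ 0.0085 -0.0141  0.2856] rot [ 0.0568 -0.001   0.057 ] t 18.0
```

```bash
python3 - <<'E'
from h import *
for sx in(-.012,-.016,-.02):
    p,i=onplane(327,196.65,sx),onplane(322.5,217,sx); print(sx,np.round(p,4),np.round(i,4),p[2]-i[2])
E
```

```text
-0.012 [ 0.5817 -0.0623  0.1973] [ 0.582  -0.0664  0.2172] -0.019931566267698292
-0.016 [ 0.5777 -0.0627  0.1995] [ 0.5781 -0.0668  0.2191] -0.019574816154114105
-0.02 [ 0.5738 -0.0632  0.2017] [ 0.5741 -0.0671  0.2209] -0.019218066040529946
```

Call:
servo_tool(series=[{"slide": [0.005, 0.04, -0.01], "rotation": [0.057, -0.001, 0.057], "jaw": 0.5}, {"slide": [0.005, 0.04, -0.01], "rotation": [0.057, -0.001, 0.057], "jaw": 0.5}, {"slide": [0.005, 0.04, -0.01], "rotation": [0.057, -0.001, 0.057], "jaw": 0.5}, {"slide": [0.006, 0.022, 0.09], "rotation": [0.057, -0.001, 0.057], "jaw": 0.5}, {"slide": [0.007, 0.004, 0.19], "rotation": [0.057, -0.001, 0.057], "jaw": 0.5}, {"slide": [0.008, -0.014, 0.285], "rotation": [0.057, -0.001, 0.057], "jaw": 0.5}, {"slide": [0.008, -0.014, 0.285], "rotation": [0.057, -0.001, 0.057], "jaw": 0.5}, {"slide": [0.008, -0.014, 0.285], "rotation": [0.057, -0.001, 0.057], "jaw": 0.5}, {"slide": [0.008, -0.014, 0.285], "rotation": [0.057, -0.001, 0.057], "jaw": 0.5}])

```text
clock: 19.12
ee_pos: [0.4336, -0.0834, 0.3583]
orientation: [0.206, 2.348, -0.086]
wrist_force: [0.5, 0.5, -0.2]
finger_gap: 0.498
grip_force: 0.0
```

```bash
python3 - <<'E'
from h import *
s=env.read_state();print(s['ee_pos'],s['orientation'],s['joint_pos'],s['wrist_force'])
save('wrist','w7.png'); save('top','t7.png'); save('scene','s7.png')
w=cv2.imread('pics/raw_w7.png'); sc=cv2.imread('pics/raw_s7.png')[140:240,280:380]
im=np.zeros((600,800,3),np.uint8); im[:,:500]=cv2.resize(w[120:360,200:400],(500,600),interpolation=3); im[:300,500:]=cv2.resize(sc,(300,300),interpolation=3); im[300:,500:]=cv2.resize(cv2.imread('pics/raw_t7.png')[150:250,280:380],(300,300),interpolation=3)
cv2.imwrite('pics/m7.png',im)
T=Ro.from_euler('y',-45,degrees=True); todo([.4339,-.0835,.3576],170,T)
E
```

```text
[ 0.43357921 -0.08341721  0.3583206 ] [ 0.20565388  2.34786834 -0.08610662] [-0.31629475  0.14457215  2.14187511  0.93484746  0.12372331 -2.60254188] [ 0.54080808  0.47786478 -0.21057432]
slide [ 0.0011 -0.0001  0.0027] rot [-0.0002  0.0002 -0.    ] t 19.275
```

View pics/m7.png

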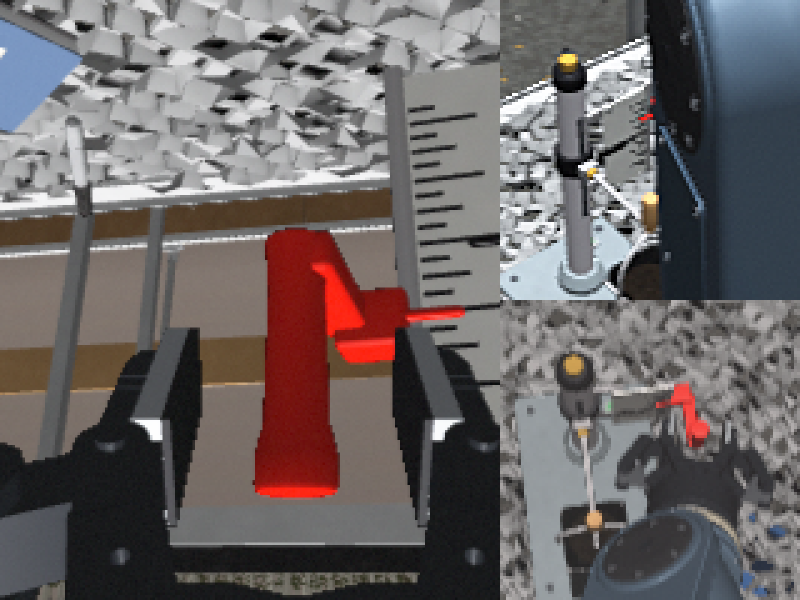

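The red grip (297,360) lies centred between the open fingers, the pot hangs clear on the hook, and the index is at (463,312). Joint 5 is near its limit, so I'll reduce the tilt about the grip point to 30° before closing.

```bash
python3 - <<'E'
from h import *
for a in (37,30): 
    T=Ro.from_euler('y',-a,degrees=True); G=Ro.from_euler('z',170,degrees=True)*Ro.from_euler('x',180,degrees=True)*T
    todo(np.array([.5418,-.1025,.249])-.155*G.apply([0,0,1]),170,T)
E
```

```text
slide [-0.1102 -0.      0.0066] rot [-0.0002  0.0447 -0.    ] t 19.275
slide [-0.2029  0.      0.0255] rot [-0.0002  0.0836 -0.    ] t 19.275
```

Call:
servo_tool(series=[{"slide": [-0.055, 0, 0.002], "rotation": [0, 0.022, 0], "jaw": 0.5}, {"slide": [-0.11, 0, 0.007], "rotation": [0, 0.045, 0], "jaw": 0.5}, {"slide": [-0.16, 0, 0.015], "rotation": [0, 0.065, 0], "jaw": 0.5}, {"slide": [-0.203, 0, 0.025], "rotation": [0, 0.0836, 0], "jaw": 0.5}, {"slide": [-0.203, 0, 0.025], "rotation": [0, 0.0836, 0], "jaw": 0.5}, {"slide": [-0.203, 0, 0.025], "rotation": [0, 0.0836, 0], "jaw": 0.5}, {"slide": [-0.203, 0, 0.025], "rotation": [0, 0.0836, 0], "jaw": 0.5}])

```text
clock: 20.15
ee_pos: [0.4652, -0.089, 0.3827]
orientation: [0.229, 2.61, -0.062]
wrist_force: [-0.3, 0.0, 0.0]
finger_gap: 0.5
grip_force: 0.0
```

Call:
servo_tool(series=[{"slide": [0, 0, 0], "rotation": [0, 0, 0], "jaw": 0}, {"slide": [0, 0, 0], "rotation": [0, 0, 0], "jaw": 0}, {"slide": [0, 0, 0], "rotation": [0, 0, 0], "jaw": 0}, {"slide": [0, 0, 0], "rotation": [0, 0, 0], "jaw": 0}], squeeze=25)

```text
clock: 20.65
ee_pos: [0.4655, -0.0891, 0.3829]
orientation: [0.229, 2.61, -0.062]
wrist_force: [-1.6, -1.3, 1.5]
finger_gap: 0.176
grip_force: 24.3
```

```bash
cat >> h.py <<'E'
def look():
    s=env.read_state(); im=env.capture('wrist'); cv2.imwrite('pics/raw_l%d.png'%(s['clock']*1000),im[...,::-1]); a,red=marks(im)
    print('t',s['clock'],np.round(s['ee_pos'],4),'F',np.round(s['wrist_force'],1),'q',np.round(s['joint_pos'],2))
    ys,xs=np.where(red); k=xs>=xs.max()-5; tip=(xs.max()+.5,ys[k].mean()); print('idx',tip,np.round(onplane(*tip,-.016,s),4))
    return s,a,red
E
python3 - <<'E'
from h import *
s,a,red=look()
W=Ro.from_rotvec(s['orientation'])
print('dz',np.round(W.inv().apply([0,0,-.0196])/.2,4))
i=env.camera_info('wrist');M=np.array(i['tool_from_camera'])
for X in ([.5777,-.0627,.1995],[.578,-.0668,.2191]):
    c=M[:3,:3].T@(W.inv().apply(np.array(X)-s['ee_pos'])-M[:3,3]); print('exp',i['fx']*c[0]/c[2]+i['cx'],i['fy']*c[1]/c[2]+i['cy'])
E
```

```text
t 20.65 [ 0.4655 -0.0891  0.3829] F [-1.6 -1.3  1.5] q [-0.3   0.17  1.99  0.14  0.47 -1.8 ]
idx (np.float64(384.5), np.float64(262.05555555555554)) [ 0.5781 -0.0667  0.2198]
dz [0.0489 0.     0.0849]
exp 385.90677174287504 235.3983940100284
exp 384.1846559955276 261.0749767020927
```

Call:
servo_tool(series=[{"slide": [0.009, 0, 0.016], "rotation": [0, 0, 0], "jaw": 0}, {"slide": [0.018, 0, 0.032], "rotation": [0, 0, 0], "jaw": 0}, {"slide": [0.027, 0, 0.048], "rotation": [0, 0, 0], "jaw": 0}, {"slide": [0.036, 0, 0.064], "rotation": [0, 0, 0], "jaw": 0}, {"slide": [0.046, 0, 0.0806], "rotation": [0, 0, 0], "jaw": 0}, {"slide": [0.046, 0, 0.0806], "rotation": [0, 0, 0], "jaw": 0}, {"slide": [0.046, 0, 0.0806], "rotation": [0, 0, 0], "jaw": 0}, {"slide": [0.046, 0, 0.0806], "rotation": [0, 0, 0], "jaw": 0}])

```text
clock: 21.7
ee_pos: [0.4656, -0.0891, 0.3642]
orientation: [0.229, 2.611, -0.062]
wrist_force: [-4.4, -3.3, -0.7]
finger_gap: 0.179
grip_force: 24.4
```

```bash
python3 - <<'E'
from h import *
s,a,red=look()
ys,xs=np.where(red); u0=xs.max(); v0=int(ys[xs>=u0-5].mean())
print(u0,v0)
for u in range(u0-8,u0+26,3):
    print(u,a[v0-8:v0+9,u].sum(1).astype(int), 'red',np.where(red[v0-8:v0+9,u])[0]+v0-8)
E
```

```text
t 21.7 [ 0.4656 -0.0891  0.3642] F [-4.4 -3.3 -0.7] q [-0.3   0.2   2.    0.15  0.42 -1.82]
idx (np.float64(384.5), np.float64(261.8)) [ 0.578  -0.0666  0.2009]
384 261
376 [374 116 131 372 382 381 258 137 206 296 405 392 389 383 117  41 372] red [261 262 263 264]
379 [252 108 245 372 383 380 206 158 243 381 333 382 385 226  64 205 378] red [261 262 263]
382 [386 386 383 379 382 321 155 184 285 419 363 394 389 256 246 312 380] red [260 261 262 263]
385 [383 375 386 383 383 383 160  78 295 350 384 385 384 384 385 385 384] red []
388 [382 383 383 387 380 296  86 143 368 384 386 383 386 389 383 385 386] red []
391 [383 379 382 377 218  55  34  65  72 281 372 384 380 385 383 379 388] red []
394 [386 387 385 376 110  28  60 256  89 368 382 380 381 383 381 379 379] red []
397 [388 387 381 228  58  32  78 234 227 377 381 386 381 377 385 380 385] red []
400 [384 386 381 115  24  48 197  88 311 384 382 379 383 389 385 385 382] red []
403 [388 381 297  79  16  82 266 140 370 386 388 381 388 380 384 382 383] red []
406 [380 380 160  39  43 103 126 228 375 387 392 389 381 389 386 391 386] red []
409 [379 371 117  21  72 239  96 369 386 386 391 393 392 390 391 385 390] red []
```

Index at raw (382,261.8) and pointer near row 259.5, so about 1.5 mm remains.

Call:
servo_tool(series=[{"slide": [0.0037, 0, 0.0065], "rotation": [0, 0, 0], "jaw": 0}, {"slide": [0.0037, 0, 0.0065], "rotation": [0, 0, 0], "jaw": 0}, {"slide": [0.0037, 0, 0.0065], "rotation": [0, 0, 0], "jaw": 0}, {"slide": [0.0037, 0, 0.0065], "rotation": [0, 0, 0], "jaw": 0}])

```text
clock: 22.25
ee_pos: [0.4656, -0.0891, 0.3629]
orientation: [0.229, 2.61, -0.062]
wrist_force: [-3.5, -3.6, 0.1]
finger_gap: 0.18
grip_force: 24.5
```

Call:
servo_tool(series=[{"slide": [0.0037, 0, 0.0065], "rotation": [0, 0, 0], "jaw": 0.5}, {"slide": [0.0037, 0, 0.0065], "rotation": [0, 0, 0], "jaw": 0.5}, {"slide": [0.0037, 0, 0.0065], "rotation": [0, 0, 0], "jaw": 0.5}, {"slide": [0.0037, 0, -0.1], "rotation": [0, 0, 0], "jaw": 0.5}, {"slide": [0.0037, 0, -0.3], "rotation": [0, 0, 0], "jaw": 0.5}, {"slide": [0.0037, 0, -0.4], "rotation": [0, 0, 0], "jaw": 0.5}, {"slide": [0.0037, 0, -0.4], "rotation": [0, 0, 0], "jaw": 0.5}])

```text
clock: 23.12
ee_pos: [0.4256, -0.0819, 0.4329]
orientation: [0.229, 2.607, -0.063]
wrist_force: [-0.0, 0.6, -1.5]
finger_gap: 0.497
grip_force: 0.0
```

```bash
python3 - <<'E'
from h import *
T=Ro.from_euler('y',-50,degrees=True)
todo([.39,-.05,.355],184.5,T); todo([.38,-.065,.36],180,T)
s=env.read_state(); print(s['ee_pos'],s['joint_pos'])
E
```

```text
slide [0.3713 0.1265 0.235 ] rot [-0.0524 -0.1098 -0.062 ] t 23.125
slide [0.39   0.0439 0.1953] rot [-0.0362 -0.1101 -0.0427] t 23.125
[ 0.42561042 -0.0819369   0.4329433 ] [-0.3121189   0.02525159  2.01340431  0.12342642  0.58458538 -1.79290776]
```

```bash
python3 - <<'E'
from h import *
todo([.385,-.075,.375],178,Ro.from_euler('y',-45,degrees=True))
E
```

```text
slide [ 0.3236 -0.001   0.1472] rot [-0.0275 -0.0825 -0.0353] t 23.125
```

Call:
servo_tool(series=[{"slide": [0.1, 0, 0], "rotation": [0, 0, 0], "jaw": 0.5}, {"slide": [0.2, 0, 0.05], "rotation": [-0.01, -0.03, -0.012], "jaw": 0.5}, {"slide": [0.324, 0, 0.1], "rotation": [-0.02, -0.06, -0.025], "jaw": 0.5}, {"slide": [0.324, 0, 0.147], "rotation": [-0.0275, -0.0825, -0.035], "jaw": 0.5}, {"slide": [0.324, 0, 0.147], "rotation": [-0.0275, -0.0825, -0.035], "jaw": 0.5}, {"slide": [0.324, 0, 0.147], "rotation": [-0.0275, -0.0825, -0.035], "jaw": 0.5}, {"slide": [0.324, 0, 0.147], "rotation": [-0.0275, -0.0825, -0.035], "jaw": 0.5}, {"slide": [0.324, 0, 0.147], "rotation": [-0.0275, -0.0825, -0.035], "jaw": 0.5}, {"slide": [0.324, 0, 0.147], "rotation": [-0.0275, -0.0825, -0.035], "jaw": 0.5}, {"slide": [0.324, 0, 0.147], "rotation": [-0.0275, -0.0825, -0.035], "jaw": 0.5}])

```text
clock: 24.38
ee_pos: [0.3849, -0.0748, 0.3741]
orientation: [0.042, 2.359, -0.016]
wrist_force: [-0.6, -0.1, -0.1]
finger_gap: 0.495
grip_force: 0.0
```

```bash
python3 - <<'E'
from h import *
s,a,red=look(); s,a,red=look()
ys,xs=np.where(red); u0=xs.max(); v0=int(ys[xs>=u0-5].mean()); print(u0,v0)
im=a[v0-25:v0+25,u0-30:u0+36,::-1].astype(np.uint8)
cv2.imwrite('pics/m8.png',cv2.resize(im,None,fx=12,fy=12,interpolation=cv2.INTER_LINEAR))
E
```

```text
t 24.375 [ 0.3849 -0.0748  0.3741] F [-0.6 -0.1 -0.1] q [-0.36  0.02  2.23  1.05  0.27 -2.84]
idx (np.float64(336.5), np.float64(226.33333333333334)) [ 0.578  -0.0666  0.1989]
t 24.425 [ 0.3849 -0.0748  0.374 ] F [-0.1 -0.2 -0.2] q [-0.36  0.02  2.23  1.05  0.27 -2.84]
idx (np.float64(336.5), np.float64(226.33333333333334)) [ 0.578  -0.0666  0.1988]
336 226
```

View pics/m8.png

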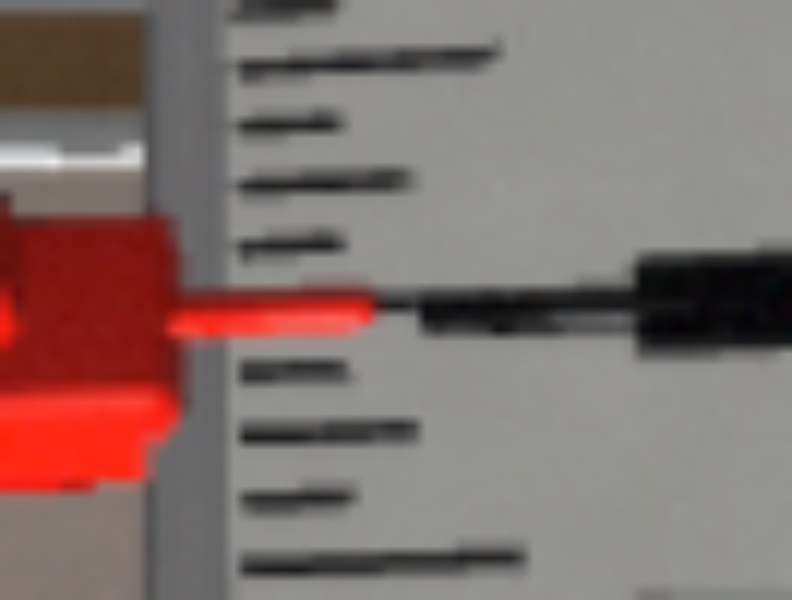

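```bash
python3 - <<'E'
from h import *
import glob
f=sorted(glob.glob('pics/raw_l*.png'))[-1]; a=cv2.imread(f)[...,::-1].astype(float); s=env.read_state()
def env_(u,v0,v1):  # outer envelope by deviation from plate grey
    c=a[v0:v1,u]; d=np.abs(c-np.median(a[200:250,360:364].reshape(-1,3) if 0 else c,axis=0)).sum(1)
    m=min(d.max(),150)/2; k=np.where(d>m)[0]
    lo=k[0]-(d[k[0]]-m)/(d[k[0]]-d[k[0]-1]); hi=k[-1]+(d[k[-1]]-m)/(d[k[-1]]-d[k[-1]+1]); return v0+lo,v0+hi
for nm,us in dict(idx=range(327,337),needle=range(342,359)).items():
    e=np.array([env_(u,221,232) for u in us]); c=e.mean(1); p=np.polyfit(us,c,1); print(nm,np.round(e[::3],2).tolist(),'slope',p[0],'at tip',np.polyval(p,336.5),'mean',c.mean(),np.mean(us))
P=lambda u,v:onplane(u,v,-.016,s)
w=[P(326,220),P(326,232)]; print('mm/px',(w[1][2]-w[0][2])/12*1e3)
q=P(336.5,226.3); y=np.array([-n[1],n[0],0]); W=Ro.from_rotvec(s['orientation']); i=env.camera_info('wrist');M=np.array(i['tool_from_camera'])
def pr(X): c=M[:3,:3].T@(W.inv().apply(X-s['ee_pos'])-M[:3,3]); return np.array([i['fx']*c[0]/c[2]+i['cx'],i['fy']*c[1]/c[2]+i['cy']])
d=pr(q+.01*y)-pr(q); print('slope along y',d[1]/d[0],d)
E
```

```text
Traceback (most recent call last):
IndexError: index 11 is out of bounds for axis 0 with size 11
```

```bash
python3 - <<'E'
from h import *
import glob
f=sorted(glob.glob('pics/raw_l*.png'))[-1]; a=cv2.imread(f)[...,::-1].astype(float); s=env.read_state()
g=np.median(a[215:240,338:356].reshape(-1,3),axis=0); print(g)
d=np.abs(a-g).sum(2)
for u in list(range(326,338,2))+list(range(340,364,3)): print(u,np.round(d[222:233,u]).astype(int))
w=[onplane(336,v,-.016,s)[2] for v in(220,232)]; print('mm/px',(w[1]-w[0])/12*1e3)
q=onplane(336.5,226.3,-.016,s); y=np.array([-n[1],n[0],0]); W=Ro.from_rotvec(s['orientation']); i=env.camera_info('wrist');M=np.array(i['tool_from_camera'])
def pr(X): c=M[:3,:3].T@(W.inv().apply(X-s['ee_pos'])-M[:3,3]); return np.array([i['fx']*c[0]/c[2]+i['cx'],i['fy']*c[1]/c[2]+i['cy']])
d=pr(q+.01*y)-pr(q); print('slope along y',d[1]/d[0],d)
E
```

```text
[148. 148. 145.]
326 [191  22   7 234 270 305 282  33   5 257 292]
328 [108  13   0 236 269 252 258  26   4 247 274]
330 [ 92  10  11 238 283 240 202  18   2 312 208]
332 [ 18   1  73 260 289 231 201  17   1 303 202]
334 [  7   6  72 255 302 227 178  13   2 228 183]
336 [  4   3  59 245 290 299  29   3   6   1   4]
340 [  2   0   1 184 292  46  19   2   3   5   3]
343 [  3   2   3 250 399 377 243  17   7   1   6]
346 [  1   3   1 305 404 378 273  17   5   2   7]
349 [  7   2   4 302 418 330 294  11   5   5   2]
352 [  3   1   2 305 377 200 272  15   1   4   5]
355 [  1   0  96 338 366 170 191   8   7   3  10]
358 [ 19 120 125 349 365 182 204  32  17   3  12]
361 [256 386 415 411 370 411 414 371 192   8   7]
mm/px 0.9332621418159381
slope along y -0.04518442616945549 [11.64713252 -0.526269  ]
```

The last crop shows the red index tip at (370,307) and the pointer needle at (425,315). They are level to within about 0.7 mm, the pot is hanging still, and the gripper touches nothing. Handing in.

```bash
python3 -c "
from bench import env
print(env.close_job())"
```

```text
the job is handed in; nothing more can be done
None
```

The pot hangs free and still from the scale hook after a gentle lowering. The red rider is level with the pointer to within about 1 mm by camera, probably slightly low, and the job was handed in at about 24 s with the gripper touching nothing.

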